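# Take the full dust cartridge out of the grain cleaner

### The job

The grain cleaner's dust cartridge with the three-ribbed cap is full: push it in until its latch lets go and it springs out, then pull it free and set it gently down, standing upright, in the wide round steel pan. Keep it upright all the way so that the dust stays in, leave the other two cartridges latched, do not move the other things, and let go at the end.

Things in the scene. Friction and masses are not known exactly. Their poses are not given: they have to be found in the camera images.
- dust_box: bench-top grain cleaner: fixed white box 150 mm (x) by 260 mm (y), flat top 110 mm above the table, motor stub on its +y end; origin on the table under the box's centre. Three bays, each an opening 43 x 59 mm, lie in a row along its y axis at x = 0, y = -76, 0, +76 mm; each holds one dust cartridge upright. Which cartridge is in which bay varies.
- mid_bay (a point): centre of the middle bay's mouth, level with the box's top. Each bay has a sprung plate and a push-release latch. A latched cartridge cannot be pulled up. Pushed down about 6 mm (4 to 8 N; push 7 to 8 mm to be sure; hard stop at 9 to 10 mm) its latch opens for good; once the push is taken away it springs up, stops about 26 mm above its latched height, and stands there loose, guided by the bay.
- cartridge_ribbed: cartridge to take out: grey block 40 mm (its x, along the box's x) by 56 mm (its y) by 90 mm tall, 0.16 to 0.28 kg, flat bottom; origin at the centre of its underside, z up. Latched, the underside is 31 mm above the table and the body stands 11 mm out of the box; sprung out, 37 mm. Its top 38 mm are plain upright sides to grip; below, the 40 mm sides are notched. It leaves the bay at underside height 110 mm.
- ribbed_cap (a point): top of the ribbed cartridge's cap: centre of the middle rib's upper face, 96 mm above the cartridge's underside. The cap carries three parallel raised ribs, each 50 mm long (along y), 6 mm wide and 6 mm high, 13 mm apart.
- cartridge_round: another dust cartridge of the same body and size (40 x 56 x 90 mm), which has one round raised disc, 30 mm across and 6 mm high, in the middle of its cap; origin at the centre of its underside. Leave it latched.
- cartridge_plain: another dust cartridge of the same body and size (40 x 56 x 90 mm), which has a smooth flat cap (one plain 36 x 52 mm raised field, 6 mm high); origin at the centre of its underside. Leave it latched.
- pan: wide shallow round steel pan, fixed, outside 280 mm across at the rim and 264 mm at the foot, rim 30 mm high, flat floor 4 mm above the table and about 256 mm across, two loop handles at +y and -y reaching 166 mm from its centre; origin on the table under its centre; a small cup stands in it on the +x side, 60 to 80 mm from the centre
- cup: bystander: small white handleless cup, 56 mm across, 55 mm tall, standing in the pan on its far side; origin at its underside's centre (lying things: under the middle). Leave it alone.
- mug: bystander: blue mug, 72 mm across, 85 mm tall, near the robot; origin at its underside's centre (lying things: under the middle). Leave it alone.
- whisk: bystander: wire whisk with wooden handle, about 250 mm long and 41 mm thick, lying between the grain cleaner and the pan; origin at its underside's centre (lying things: under the middle). Leave it alone.
- jar: bystander: amber glass jar, 80 mm across, 130 mm tall, beyond the grain cleaner; origin at its underside's centre (lying things: under the middle). Leave it alone.
- can: bystander: tin can, 70 mm across, 100 mm tall, beyond the whisk and the grain cleaner; origin at its underside's centre (lying things: under the middle). Leave it alone.
There are look-alikes about, which are no part of the job. What is shaped like the cartridge_ribbed but green or purple is not meant.

How it is judged:
By the outcome, as a careful person would: the job done as asked, in the order asked, and still so for the second after the job is handed in, with the robot touching nothing.
It also fails if it takes over 48 s, if anything falls off the work surface, if the arm or the gripper's body presses on something with over 40 N, if the wrist force passes 120 N, or if a joint passes its speed limit or range.

### The arm

A 6-joint arm with a two-finger parallel gripper is mounted at the origin on the work surface. World frame = base frame: x ahead of the robot, y to its left, z up, the work surface at z = 0. Lengths are in m, angles in rad, forces in N, time in s.
With the tool pointing down it reaches from about 0.4 to 0.825 m from the base axis. Payload 7 kg.
Tool frame: the origin (TCP) lies on the centre line of the jaws, within the pads' length; the fingertips stand 11 mm ahead of it and the grasp point (between the pads) lies 8 mm behind it; z points along the fingers, y is the direction in which the jaws open and shut (so a half turn about z gives the same grasp; the last joint's range is limited). The gripper opens to 88 mm and grips with 3 to 60 N. Pads are 19 mm wide; open, the fingers measure 130 mm over their backs; the gripper's body (78 mm by 193 mm) begins 47 mm behind the grasp point.
Start: joints at [1.484, 0.359, 0.012, 0, -1.224, -0.288], TCP at [0.247, 0.628, 0.215] pointing down, gripper open.
Joint ranges: [-3.07, 3.07], [-1.43, 2.12], [-1.02, 1.25], [-3.03, 1.67], [-3.05, -0], [-3.03, 3.03]. Speed limits (rad/s): [2.39, 2.39, 3.01, 3.14, 3.14, 3.14].

### API

Orientations are given as [roll, pitch, yaw] about the fixed x, y, z axes, in that order (R = Rz(yaw) Ry(pitch) Rx(roll)).
In Python, from station import * gives the robot as it stands.
- The arm moves only by the tool play_rows, never from a script. Its argument "targets" is a list of rows, each a list of 7 numbers: the turn, a rotation vector about the world's x, y, z in rad, then the shift along the world's x, y, z in m, then the opening, from 0 (shut) to 1 (fully open). A call has 1 to 12 rows; each row shifts and turns the pose as measured when the row begins; what a row does not reach is not made up. A row lasts 1/8 s, in which the tool goes at most 62.5 mm and 10.7 degrees, less where a joint would pass 70% of its speed; a pose out of reach is approached as far as the arm can. A call is refused whole if a number of a shift passes 0.0625 or a number of a turn 0.188, either way. A call with a gripper value outside its range is refused whole. The fingers move at their own pace and stop on an object; "grip_force" is the grip in N (left out, the last holds). Time passes only in rows, so rows that do not move let the fingers close. It gives the time, the measured TCP pose, the force and the opening at its end, in the units of the state.
- get_state(): the state, without advancing time (a new reading comes with each control period).
- grab_frame(name): name is "scene" or "top" or "wrist"; returns (picture, depth): 420x560x3 uint8, blue, green, red; 420x560 float32, m along the optical axis (not along the pixel's ray), 0 where there is no reading.
- camera_params(name): a dict with "camera_matrix" (3x3 intrinsics, pixels), "dist" ([k1, k2, p1, p2, k3] as OpenCV has them; the pictures are not rectified), "extrinsics" (4x4, takes a point from world to camera coordinates); the wrist camera has in their place "hand_eye" (4x4, takes a point from camera to tool coordinates, whose origin is the TCP and whose axes are the flange's). Camera axes: x right, y up, looking along -z (the intrinsics and any distortion apply to the point x, -y, -z); pixel columns grow to the right and rows downward; lengths in m; the calibration is good to about 2 mm. A picture is of the moment at which its call begins: read the wrist's pose just before it. camera_params takes no time and is no camera call.
- job_done(): hands the job in, once; it reports no verdict.
The state is a dict: "t": time; "q": joint angles; "qd": joint speeds; "joint_efforts": joint torques, N m; "eef_pos": TCP position; "ee_rot": TCP orientation; "force": force on the tool from outside, world axes, zero at the start; "moment": the same for the moment, N m; "width": finger opening in m.
Only numpy, scipy, OpenCV 4.12 (cv2) and the standard library are available. Lean on these libraries where they do the work, as an engineer would, in place of code of your own. Each camera call takes 0.05 s, during which the arm holds its last target.

## Working session

There is one attempt and no reset: what is moved stays moved. The work goes in short steps, Python scripts to look and compute and a tool call to move; the robot and the scene stay as the last step left them, time stands still between calls to the robot, and variables do not carry over. Pictures are saved under pics/ and viewed, and the job is handed in when it is done.

Besides the shell and the picture viewer there is one more tool, called by a JSON object that holds its "fn" and its "kwargs", one argument or row to a line. play_rows: Moves the arm, as the interface text tells. Its arguments: {"type":"object","properties":{"targets":{"type":"array","items":{"type":"array","items":{"type":"number"}}},"grip_force":{"type":"number"}},"required":["targets"]}

```bash
mkdir -p pics; ls; python3 - <<'E'
from station import *
import cv2,numpy as np
s=get_state();print(s)
for n in("scene","top","wrist"):
    p,d=grab_frame(n);cv2.imwrite(f"pics/{n}0.png",p);np.save(f"pics/{n}0.npy",d);print(n,camera_params(n))
E
```

```text
pics
{'t': 0.0, 'q': array([ 1.48409198e+00,  3.59395616e-01,  1.10605274e-02, -3.40800553e-04,
       -1.22405108e+00, -2.88089007e-01]), 'qd': array([-0.00188649,  0.0011207 , -0.00055651,  0.00067569,  0.00054135,
        0.00086407]), 'joint_efforts': array([-2.19939524e-03, -5.82714057e+01,  2.93045068e+01,  6.99713588e+00,
        6.66299660e-03, -1.72754790e-04]), 'eef_pos': array([0.24695698, 0.62767623, 0.21431944]), 'ee_rot': array([ 3.13997730e+00, -1.44579938e-04, -3.74909311e-01]), 'force': array([ 0.12940971, -0.08747091,  0.84962747]), 'moment': array([-0.01977182,  0.00494236,  0.05716078]), 'width': 0.08806325354645611}
scene {'camera_matrix': array([[502.33265143,   0.        , 278.60294812],
       [  0.        , 502.33265143, 214.76576483],
       [  0.        ,   0.        ,   1.        ]]), 'dist': array([-0.0726634,  0.       ,  0.       ,  0.       ,  0.       ]), 'extrinsics': array([[-0.32294164,  0.94619903, -0.02039826,  0.1919279 ],
       [-0.65164223, -0.20667449,  0.72982741,  0.29794126],
       [ 0.68634619,  0.24898403,  0.68332705, -1.79281735],
  
[... 494 characters left out ...]
9183916, -1.18827916],
       [ 0.        ,  0.        ,  0.        ,  1.        ]])}
wrist {'camera_matrix': array([[313.0833713 ,   0.        , 279.73779408],
       [  0.        , 313.0833713 , 206.49696713],
       [  0.        ,   0.        ,   1.        ]]), 'dist': array([-0.07391234,  0.        ,  0.        ,  0.        ,  0.        ]), 'hand_eye': array([[-6.18785371e-04,  9.56548212e-01,  2.91573550e-01,
         7.74645908e-02],
       [ 9.99999737e-01,  7.02091362e-04, -1.81083052e-04,
        -4.17382098e-04],
       [-3.77925940e-04,  2.91573361e-01, -9.56548395e-01,
        -1.70065034e-01],
       [ 0.00000000e+00,  0.00000000e+00,  0.00000000e+00,
         1.00000000e+00]])}
```

View pics/scene0.png

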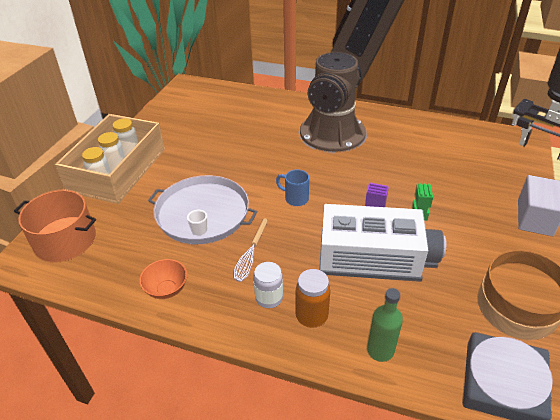

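View pics/top0.png

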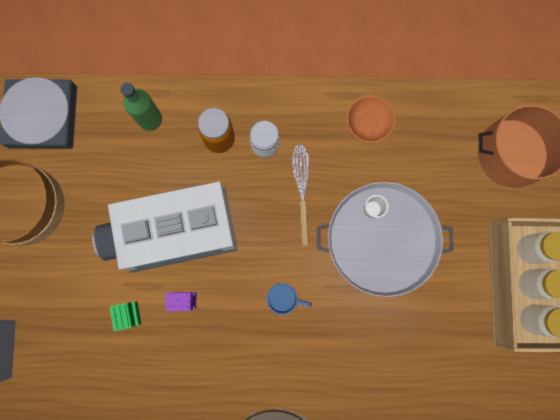

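View pics/wrist0.png

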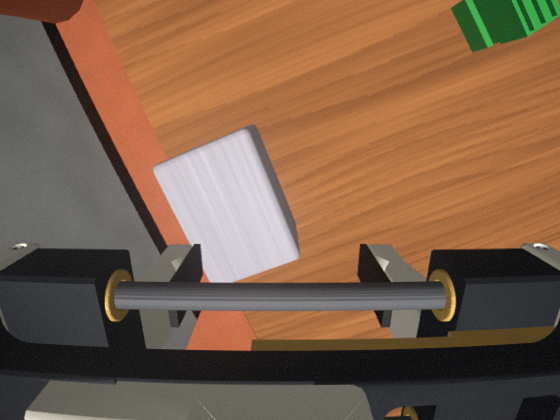

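```bash
cat > h.py <<'E'
from station import *
import cv2,numpy as np
from scipy.spatial.transform import Rotation as Rn
def T(n,st=None):
    c=camera_params(n)
    if n!="wrist": return np.array(c["extrinsics"])
    M=np.eye(4);M[:3,:3]=Rn.from_euler('xyz',st["ee_rot"]).as_matrix();M[:3,3]=st["eef_pos"]
    return np.linalg.inv(M@np.array(c["hand_eye"]))
def ray(n,uv,E):
    c=camera_params(n)
    p=cv2.undistortPoints(np.array([[uv]],float),np.array(c["camera_matrix"]),np.array(c["dist"]))[0,0]
    d=np.array([p[0],-p[1],-1.]);R=E[:3,:3]
    return -R.T@E[:3,3],R.T@d
def depthpt(n,uv,d,E):
    o,r=ray(n,uv,E);return o+r*d
def atz(n,uv,z,E):
    o,r=ray(n,uv,E);return o+r*(z-o[2])/r[2]
def proj(n,P,E):
    c=camera_params(n);p=E[:3,:3]@np.array(P)+E[:3,3]
    q=cv2.projectPoints(np.array([[p[0],-p[1],-p[2]]]),np.zeros(3),np.zeros(3),np.array(c["camera_matrix"]),np.array(c["dist"]))[0]
    return q.ravel()
def tri(obs):
    A=np.zeros((3,3));b=np.zeros(3)
    for o,r in obs:
        r=r/np.linalg.norm(r);M=np.eye(3)-np.outer(r,r);A+=M;b+=M@o
    x=np.linalg.solve(A,b);return x,[np.linalg.norm(np.cross(x-o,r/np.linalg.norm(r))) for o,r in obs]
E
python3 - <<'E'
import cv2
p=cv2.imread("pics/top0.png");cv2.imwrite("pics/topc.png",cv2.resize(p[170:280,85:245],None,fx=5,fy=5,interpolation=cv2.INTER_CUBIC))
p=cv2.imread("pics/scene0.png");cv2.imwrite("pics/scenec.png",cv2.resize(p[190:290,310:450],None,fx=5,fy=5,interpolation=cv2.INTER_CUBIC))
E
```

```text
(no output)
```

View pics/topc.png

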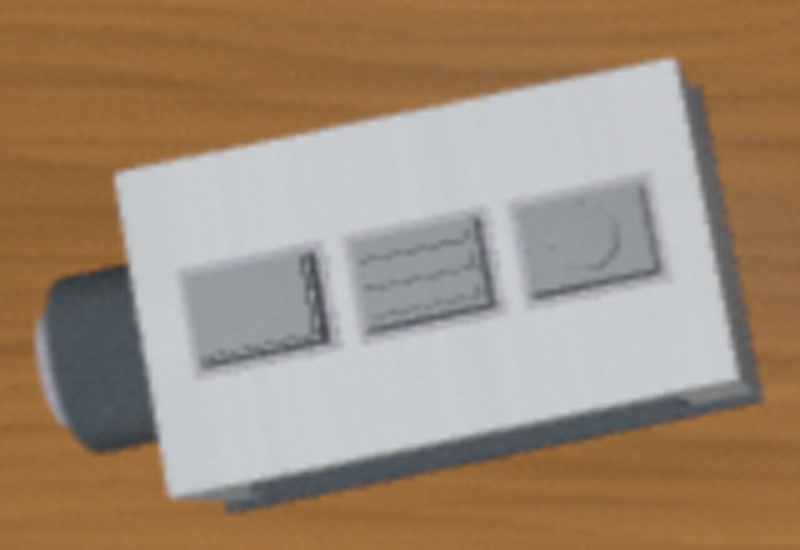

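View pics/scenec.png

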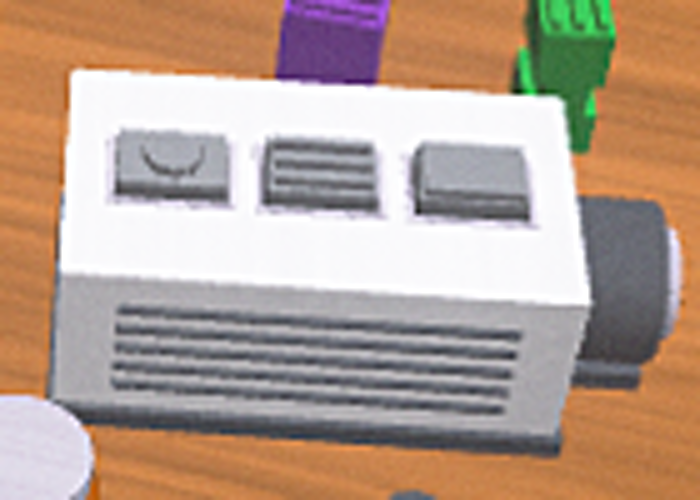

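```bash
python3 - <<'E'
from h import *
Et=T("top");Es=T("scene")
C=[atz("top",(85+x/5,170+y/5),.110,Et) for x,y in[(118,172),(675,60),(740,380),(170,497)]]
for c in C:print("top",c.round(4))
C=np.array(C);print("ctr",C.mean(0),[np.linalg.norm(C[i]-C[i-1]).round(4) for i in range(4)])
a=C[0]-C[1]+C[3]-C[2];print("y axis yaw",np.degrees(np.arctan2(-a[0],a[1])))
D=[atz("scene",(310+x/5,190+y/5),.110,Es) for x,y in[(72,70),(563,98),(588,302),(62,275)]]
for c in D:print("scene",c.round(4))
D=np.array(D);print("ctr",D.mean(0));a=D[1]-D[0]+D[2]-D[3];print(np.degrees(np.arctan2(-a[0],a[1])))
# triangulated corners: top order (far x,+y)(far x,-y)(near,-y)(near,+y) ; scene: (near,-y),(near,+y),(far,+y),(far,-y)
tp=[(118,172),(675,60),(740,380),(170,497)];sc=[(588,302),(62,275),(72,70),(563,98)]
P=[]
for a,b in zip(tp,sc):
    x,e=tri([ray("top",(85+a[0]/5,170+a[1]/5),Et),ray("scene",(310+b[0]/5,190+b[1]/5),Es)]);P.append(x);print(x.round(4),np.round(e,4))
print(np.mean(P,0))
# middle cap from scene at z .127, top at .127
print(atz("scene",(310+324/5,190+167/5),.127,Es),atz("top",(85+419/5,170+275/5),.127,Et))
# pan rim centre, depth
dt=np.load("pics/top0.npy");
for uv in[(385,239),(328,239),(442,239),(385,184),(385,294)]: print(uv,dt[uv[1],uv[0]],depthpt("top",uv,dt[uv[1],uv[0]],Et).round(4), atz("top",uv,.03,Et).round(4))
for nm,uv in dict(cup=(375,207),mug=(282,297),can=(265,134),jar=(213,123)).items(): print(nm,depthpt("top",uv,dt[uv[1],uv[0]],Et).round(3))
E
```

```text
top [0.5872 0.3826 0.11  ]
top [0.6421 0.1298 0.11  ]
top [0.4957 0.0969 0.11  ]
top [0.4401 0.3515 0.11  ]
ctr [0.54127932 0.24021189 0.11      ] [np.float64(0.1503), np.float64(0.2587), np.float64(0.15), np.float64(0.2607)]
y axis yaw 12.276369332369088
scene [0.504  0.1014 0.11  ]
scene [0.4468 0.3551 0.11  ]
scene [0.5915 0.3852 0.11  ]
scene [0.6516 0.136  0.11  ]
ctr [0.54846264 0.24440502 0.11      ]
13.12264413619975
[0.5877 0.3847 0.1058] [0.0007 0.0007]
[0.6435 0.1324 0.1006] [0.0016 0.0016]
[0.4959 0.0985 0.1023] [0.001 0.001]
[0.44   0.3544 0.1037] [0.001 0.001]
[0.54178557 0.24251461 0.10311928]
[0.55492531 0.24580086 0.127     ] [0.53979721 0.23987311 0.127     ]
(385, 239) 1.2484996 [ 0.524  -0.2695  0.0082] [ 0.5221 -0.2646  0.03  ]
(328, 239) 1.2537075 [ 0.5229 -0.1293  0.0019] [ 0.5206 -0.1262  0.03  ]
(442, 239) 1.2234052 [ 0.5233 -0.4024  0.0341] [ 0.5236 -0.4038  0.03  ]
(385, 184) 1.2515683 [ 0.6592 -0.2686  0.0224] [ 0.6577 -0.2669  0.03  ]
(385, 294) 1.2210295 [ 0.3899 -0.2651  0.0186] [ 0.3902 -0.2626  0.03  ]
cup [ 0.604 -0.246  0.008]
mug [ 0.38  -0.017  0.01 ]
can [0.758 0.028 0.105]
jar [0.775 0.147 0.132]
```

{"fn": "play_rows", "kwargs": {
  "targets": [
    [0, 0, -0.122, 0.037, -0.0435, 0.006, 1],
    [0, 0, -0.122, 0.037, -0.0435, 0.006, 1],
    [0, 0, -0.122, 0.037, -0.0435, 0.006, 1],
    [0, 0, -0.122, 0.037, -0.0435, 0.006, 1],
    [0, 0, -0.122, 0.037, -0.0435, 0.006, 0.5],
    [0, 0, -0.122, 0.037, -0.0435, 0.006, 0],
    [0, 0, -0.122, 0.037, -0.0435, 0.006, 0],
    [0, 0, -0.122, 0.037, -0.0435, 0.006, 0]
  ]
}}

```text
t: 1.15
eef_pos: [0.5466, 0.2703, 0.2605]
ee_rot: [3.136, -0.001, -1.375]
force: [1.3, 1.0, -0.0]
width: 0.0535
```

```bash
python3 - <<'E'
from h import *
s=get_state();p,d=grab_frame("wrist");cv2.imwrite("pics/w1.png",p);np.save("pics/w1.npy",d)
np.save("pics/w1E.npy",T("wrist",s));print(s["eef_pos"],s["ee_rot"],s["qd"])
E
```

```text
[0.54663741 0.27025325 0.26046412] [ 3.13565841e+00 -1.37652534e-03 -1.37482740e+00] [-0.81661138  0.13356842  0.28164271 -0.00086615 -0.14814442 -0.19055613]
```

View pics/w1.png

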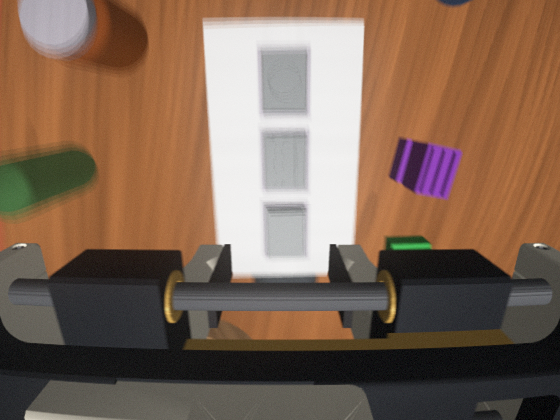

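{"fn": "play_rows", "kwargs": {
  "targets": [
    [0, 0, 0.015, 0, 0, 0, 0],
    [0, 0, 0, 0, 0, 0, 0],
    [0, 0, 0, 0, 0, 0, 0]
  ]
}}

```text
t: 1.58
eef_pos: [0.55, 0.2648, 0.2604]
ee_rot: [3.135, -0.003, -1.369]
force: [-0.9, -0.7, 0.3]
width: 0.0193
```

```bash
python3 - <<'E'
from h import *
s=get_state();p,d=grab_frame("wrist");cv2.imwrite("pics/w2.png",cv2.resize(p[0:300,180:390],None,fx=2.6,fy=2.0,interpolation=cv2.INTER_CUBIC) if 0 else cv2.resize(p[20:290,190:400],None,fx=2.2,fy=2.2,interpolation=cv2.INTER_CUBIC));cv2.imwrite("pics/w2full.png",p);np.save("pics/w2.npy",d)
np.save("pics/w2E.npy",T("wrist",s));print(s["eef_pos"],s["ee_rot"],s["qd"],s["width"])
E
```

```text
[0.54998496 0.26483418 0.26041076] [ 3.13529211 -0.00338496 -1.36926617] [ 0.00820021  0.00113048 -0.00085217 -0.00152622  0.00032507  0.00201963] 0.0192842634172599
```

View pics/w2.png

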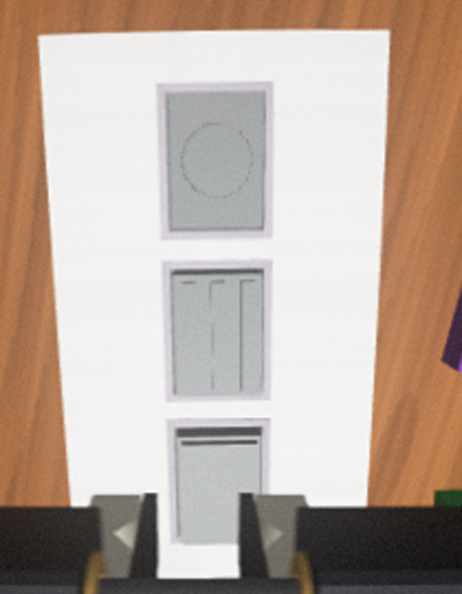

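```bash
python3 - <<'E'
from h import *
E=np.load("pics/w2E.npy");d=np.load("pics/w2.npy");Et=T("top");Es=T("scene")
f=lambda x,y:(190+x/2.2,20+y/2.2)
B=np.array([atz("wrist",f(*q),.110,E) for q in[(162,261),(271,261),(270,401),(166,401)]]);print("bay",B.round(4),B.mean(0),[np.linalg.norm(B[i]-B[i-1]).round(4) for i in range(4)])
R=np.array([atz("wrist",f(*q),.110,E) for q in[(157,83),(273,82),(271,239),(161,239)]]);print("round bay",R.mean(0))
C=np.array([atz("wrist",f(*q),.110,E) for q in[(40,36),(389,31)]]);print("corners -y",C.round(4))
a=C[0]-C[1];print("yaw from edge",np.degrees(np.arctan2(a[1],a[0])))
v=B.mean(0)-R.mean(0);print("yaw bays",np.degrees(np.arctan2(-v[0],v[1])),np.linalg.norm(v))
for q,uvt in(((40,36),(675,60)),((389,31),(740,380))):
    print(tri([ray("wrist",f(*q),E),ray("top",(85+uvt[0]/5,170+uvt[1]/5),Et)]))
for q in[(219,336),(218,160),(100,200),(340,200)]:
    u=f(*q);dd=d[int(round(u[1])),int(round(u[0]))];print(q,dd,depthpt("wrist",u,dd,E).round(4))
print("rib",atz("wrist",f(218,336),.127,E))
w=np.array([atz("wrist",f(*q),.121,E) for q in[(172,270),(265,270),(263,396),(174,396)]]);print(w.mean(0),[np.linalg.norm(w[i]-w[i-1]).round(4) for i in range(4)])
E
```

```text
bay [[0.5743 0.2165 0.11  ]
 [0.5253 0.2065 0.11  ]
 [0.5106 0.2717 0.11  ]
 [0.56   0.2816 0.11  ]] [0.54252643 0.24408025 0.11      ] [np.float64(0.0667), np.float64(0.05), np.float64(0.0668), np.float64(0.0504)]
round bay [0.55911628 0.16931876 0.11      ]
corners -y [[0.6434 0.1329 0.11  ]
 [0.4975 0.1006 0.11  ]]
yaw from edge 12.482329153948484
yaw bays 12.511416243221001 0.0765800490492464
(array([0.64485689, 0.13104269, 0.100278  ]), [np.float64(0.0008986165848559812), np.float64(0.000898616584855976)])
(array([0.49595127, 0.09783713, 0.10114532]), [np.float64(0.0004474472021503019), np.float64(0.00044744720215033126)])
(219, 336) 0.30751246 [0.5427 0.2424 0.1268]
(218, 160) 0.28558868 [0.5587 0.1693 0.1271]
(100, 200) 0.3061002 [0.6066 0.1954 0.1102]
(340, 200) 0.30541545 [0.5012 0.1738 0.1115]
rib [0.54315581 0.24249663 0.127     ]
[0.54261174 0.24283067 0.121     ] [np.float64(0.058), np.float64(0.0413), np.float64(0.0581), np.float64(0.0416)]
```

{"fn": "play_rows", "kwargs": {
  "targets": [
    [0.0046, -0.0055, 0.017, -0.0075, -0.022, -0.03, 0],
    [0, 0, 0, 0, 0, -0.05, 0],
    [0, 0, 0, 0, 0, -0.005, 0],
    [0, 0, 0, 0, 0, 0, 0]
  ],
  "grip_force": 25
}}

```text
t: 2.12
eef_pos: [0.5414, 0.2466, 0.1761]
ee_rot: [-3.138, 0.001, -1.344]
force: [-0.5, 0.2, -0.0]
width: 0.0004
```

{"fn": "play_rows", "kwargs": {
  "targets": [
    [0, 0, -0.008, 0.001, -0.0035, -0.02, 0],
    [0, 0, 0, 0, 0, -0.01, 0],
    [0, 0, 0, 0, 0, 0, 0]
  ]
}}

```text
t: 2.5
eef_pos: [0.545, 0.2461, 0.1509]
ee_rot: [-3.131, 0.003, -1.349]
force: [-0.7, -0.1, 0.2]
width: 0.0005
```

{"fn": "play_rows", "kwargs": {
  "targets": [
    [-0.002, 0.01, 0, -0.0025, -0.003, -0.009, 0],
    [0, 0, 0, 0, 0, -0.004, 0],
    [0, 0, 0, 0, 0, 0, 0]
  ]
}}

```text
t: 2.88
eef_pos: [0.5431, 0.2437, 0.139]
ee_rot: [-3.139, 0.005, -1.349]
force: [-0.4, -0.4, 0.6]
width: 0.0002
```

{"fn": "play_rows", "kwargs": {
  "targets": [
    [0, 0, 0, 0, 0, -0.004, 0],
    [0, 0, 0, 0, 0, -0.003, 0],
    [0, 0, 0, 0, 0, 0, 0]
  ]
}}

```text
t: 3.25
eef_pos: [0.5432, 0.2437, 0.1317]
ee_rot: [-3.139, 0.005, -1.349]
force: [0.7, 0.2, 0.1]
width: 0.0004
```

{"fn": "play_rows", "kwargs": {
  "targets": [
    [0, 0, 0, 0, 0, -0.002, 0],
    [0, 0, 0, 0, 0, -0.001, 0],
    [0, 0, 0, 0, 0, 0, 0]
  ]
}}

```text
t: 3.62
eef_pos: [0.5433, 0.2438, 0.1286]
ee_rot: [-3.139, 0.005, -1.349]
force: [0.4, -0.0, 0.2]
width: 0.0002
```

```bash
python3 - <<'E'
from h import *
p,d=grab_frame("scene");cv2.imwrite("pics/s3.png",cv2.resize(p[170:290,310:450],None,fx=5,fy=5,interpolation=cv2.INTER_CUBIC))
p,d=grab_frame("wrist");cv2.imwrite("pics/w3.png",p)
E
```

```text
(no output)
```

View pics/s3.png

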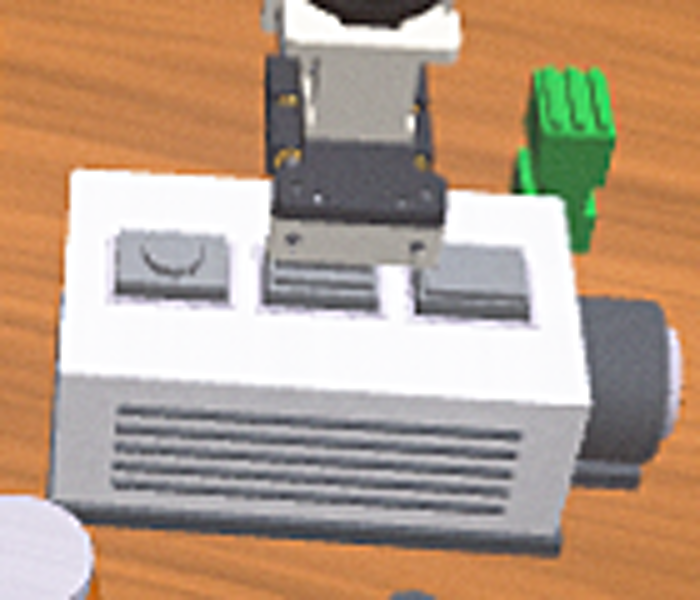

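View pics/w3.png

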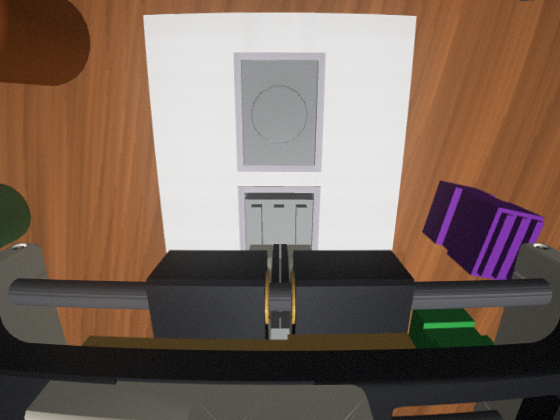

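```bash
python3 - <<'E'
from h import *
s=get_state();print(s["eef_pos"],s["ee_rot"],s["force"]);E=T("wrist",s)
p,d=grab_frame("wrist")
for u in[(280,115),(280,240),(280,225),(280,215),(265,235),(295,235),(190,150),(380,150),(280,250),(265,255),(280,178)]:
    print(u,d[u[1],u[0]],depthpt("wrist",u,d[u[1],u[0]],E).round(4))
cv2.imwrite("pics/w4.png",cv2.resize(p[170:345,200:360],None,fx=5,fy=5,interpolation=cv2.INTER_CUBIC)[:600])
E
```

```text
[0.54332723 0.24380576 0.12870938] [-3.13891496  0.00472131 -1.34870931] [ 0.38729678  0.71182123 -0.58191028]
(280, 115) 0.16364977 [0.5589 0.1692 0.1278]
(280, 240) 0.18527368 [0.5432 0.2388 0.1273]
(280, 225) 0.1820807 [0.5453 0.2294 0.1276]
(280, 215) 0.18052046 [0.5467 0.2235 0.1274]
(265, 235) 0.19041075 [0.5523 0.24   0.1217]
(295, 235) 0.18717073 [0.5349 0.2348 0.1246]
(190, 150) 0.1867997 [0.6073 0.201  0.11  ]
(380, 150) 0.18510735 [0.4962 0.1757 0.1114]
(280, 250) 0.18748316 [0.5417 0.2453 0.127 ]
(265, 255) 0.092450626 [0.5546 0.2078 0.2143]
(280, 178) 0.1892411 [0.5508 0.2054 0.1125]
```

View pics/w4.png

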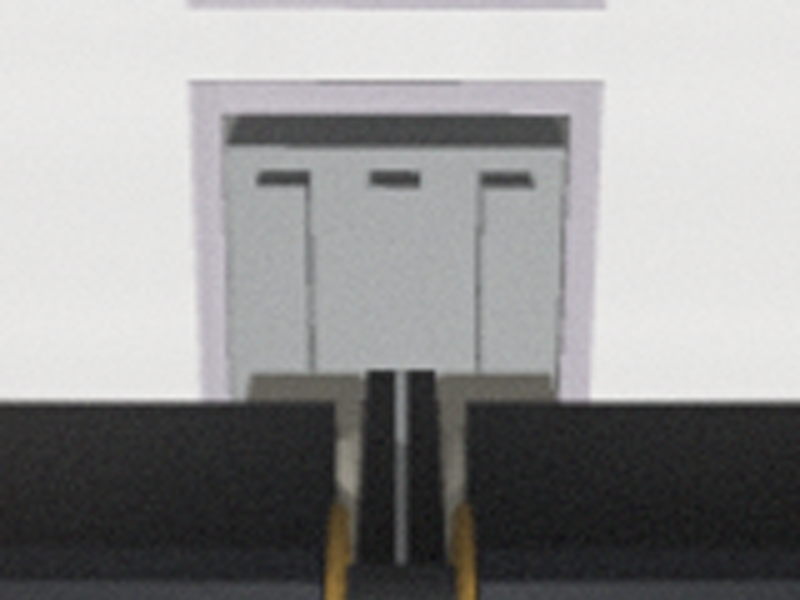

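{"fn": "play_rows", "kwargs": {
  "targets": [
    [0, 0, 0, 0, 0, -0.002, 0],
    [0, 0, 0, 0, 0, 0, 0]
  ]
}}

```text
t: 4.03
eef_pos: [0.5434, 0.2438, 0.1267]
ee_rot: [-3.139, 0.005, -1.349]
force: [-0.3, -0.5, 0.0]
width: 0.0006
```

{"fn": "play_rows", "kwargs": {
  "targets": [
    [0, 0, 0, 0, 0, -0.002, 0],
    [0, 0, 0, 0, 0, 0, 0]
  ]
}}

```text
t: 4.28
eef_pos: [0.5433, 0.2438, 0.1245]
ee_rot: [-3.139, 0.005, -1.349]
force: [0.2, -1.1, -0.3]
width: 0.0001
```

```bash
python3 - <<'E'
from h import *
s=get_state();print(s["eef_pos"],s["force"]);E=T("wrist",s)
p,d=grab_frame("wrist")
for u in[(280,115),(280,235),(280,225),(280,215)]:
    print(u,d[u[1],u[0]],depthpt("wrist",u,d[u[1],u[0]],E).round(4))
cv2.imwrite("pics/w5.png",cv2.resize(p[170:290,200:360],None,fx=5,fy=5,interpolation=cv2.INTER_CUBIC)[:600])
p,d=grab_frame("top")
cv2.imwrite("pics/t5.png",cv2.resize(p[160:290,75:245],None,fx=4.6,fy=4.6,interpolation=cv2.INTER_CUBIC)[:600])
E
```

```text
[0.54334121 0.2438075  0.12450393] [ 0.16046923 -1.08270339 -0.25280957]
(280, 115) 0.15924044 [0.5589 0.1691 0.1282]
(280, 235) 0.17964296 [0.5443 0.2339 0.1274]
(280, 225) 0.17760137 [0.5457 0.2279 0.1276]
(280, 215) 0.17540826 [0.547  0.2219 0.128 ]
```

View pics/w5.png

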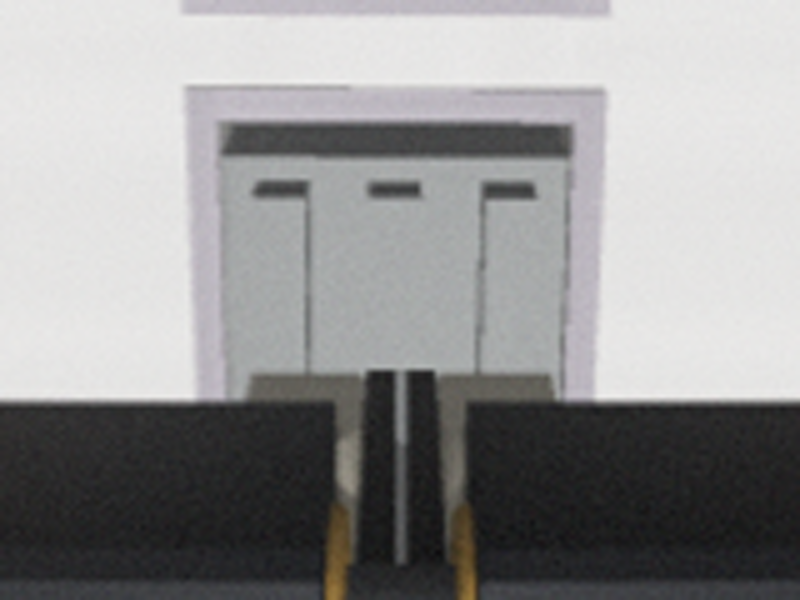

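View pics/t5.png

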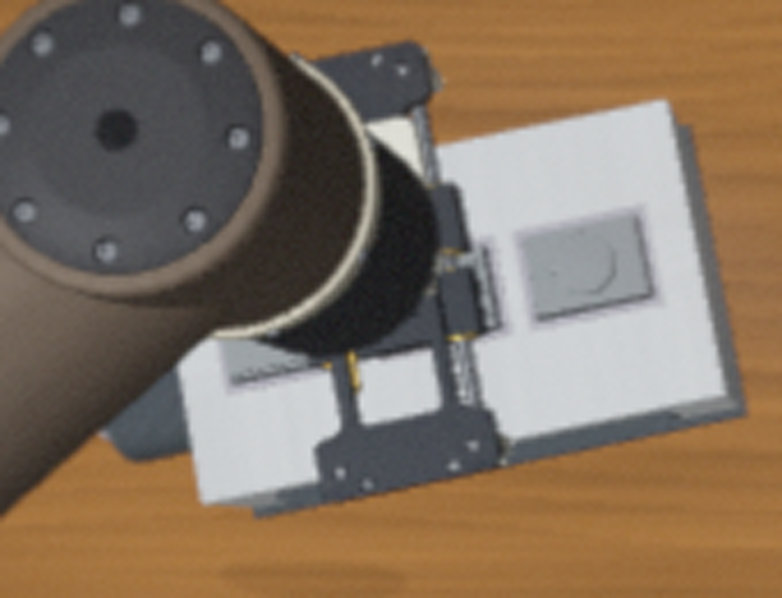

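```bash
python3 - <<'E'
from h import *
H=np.array(camera_params("wrist")["hand_eye"]);E=np.linalg.inv(H)
for z in(-.03,-.02,-.01,0,.011,.02):
  print(z,[proj("wrist",(x,y,z),E).round(1) for x,y in((.0095,0),(0,0),(.0095,.021),(-.0095,0))])
p,d=grab_frame("wrist")
for u in[(275,246),(285,246),(255,247),(305,247),(275,260),(275,255),(262,247),(300,247),(255,246),(275,270)]:
    print(u,d[u[1],u[0]],depthpt("wrist",u,d[u[1],u[0]],E).round(4))
print(get_state()["force"],get_state()["joint_efforts"])
E
```

```text
-0.03 [array([277.6, 256.4]), array([277.6, 273.5]), array([320.2, 256.3]), array([277.7, 290. ])]
-0.02 [array([277.7, 247.9]), array([277.7, 264.2]), array([317.8, 247.8]), array([277.8, 280. ])]
-0.01 [array([277.8, 240.4]), array([277.8, 255.9]), array([315.7, 240.3]), array([277.9, 271. ])]
0 [array([277.9, 233.6]), array([277.9, 248.5]), array([313.9, 233.6]), array([278. , 262.9])]
0.011 [array([278. , 226.9]), array([278. , 241.2]), array([312. , 226.9]), array([278.1, 254.9])]
0.02 [array([278.1, 222. ]), array([278.1, 235.7]), array([310.6, 222. ]), array([278.1, 249. ])]
(275, 246) 0.1675387 [ 0.0088 -0.0015 -0.016 ]
(285, 246) 0.16787273 [ 0.0086  0.0039 -0.0156]
(255, 247) 0.1636296 [ 0.0099 -0.0119 -0.0197]
(305, 247) 0.1638914 [ 0.0098  0.0143 -0.0195]
(275, 260) 0.15313324 [ 0.0081 -0.0013 -0.0312]
(275, 255) 0.15735795 [ 0.0086 -0.0013 -0.0266]
(262, 247) 0.16272917 [ 0.0103 -0.0082 -0.0205]
(300, 247) 0.1625298 [ 0.0103  0.0116 -0.0207]
(255, 246) 0.16421314 [ 0.0101 -0.0119 -0.019 ]
(275, 270) 0.1429286 [ 0.0084 -0.0011 -0.0418]
[0.4651264  0.57867173 0.2970991 ] [-3.12347038e-05 -5.01688349e+01  2.58148760e+01  6.16088882e+00
  1.08791987e-02  4.20110919e-04]
```

{"fn": "play_rows", "kwargs": {
  "targets": [
    [0, 0, 0, 0, 0, -0.004, 0],
    [0, 0, 0, 0, 0, -0.003, 0],
    [0, 0, 0, 0, 0, 0, 0]
  ]
}}

```text
t: 4.8
eef_pos: [0.5434, 0.2439, 0.1172]
ee_rot: [-3.139, 0.005, -1.349]
force: [0.3, -0.2, -0.2]
width: 0.0003
```

{"fn": "play_rows", "kwargs": {
  "targets": [
    [0, 0, 0, 0, 0, -0.002, 0],
    [0, 0, 0, 0, 0, -0.002, 0],
    [0, 0, 0, 0, 0, 0, 0]
  ]
}}

```text
t: 5.18
eef_pos: [0.544, 0.2441, 0.1139]
ee_rot: [-3.137, 0.005, -1.348]
force: [-0.2, 0.1, 3.1]
width: 0.0004
```

{"fn": "play_rows", "kwargs": {
  "targets": [
    [0, 0, 0, 0, 0, -0.003, 0],
    [0, 0, 0, 0, 0, -0.003, 0],
    [0, 0, 0, 0, 0, 0, 0]
  ]
}}

```text
t: 5.55
eef_pos: [0.5445, 0.2442, 0.1089]
ee_rot: [-3.136, 0.005, -1.348]
force: [0.1, -0.3, 3.7]
width: 0.0004
```

{"fn": "play_rows", "kwargs": {
  "targets": [
    [0, 0, 0, -0.001, 0, -0.003, 0],
    [0, 0, 0, 0, 0, 0, 0]
  ]
}}

```text
t: 5.8
eef_pos: [0.5439, 0.2443, 0.1065]
ee_rot: [-3.135, 0.005, -1.348]
force: [0.0, -1.0, 4.0]
width: 0.0006
```

{"fn": "play_rows", "kwargs": {
  "targets": [
    [0, 0, 0, 0, 0, -0.0015, 0],
    [0, 0, 0, 0, 0, 0, 0]
  ]
}}

```text
t: 6.05
eef_pos: [0.5447, 0.2446, 0.1063]
ee_rot: [-3.133, 0.006, -1.347]
force: [-1.1, -0.9, 3.3]
width: 0.0004
```

```bash
python3 - <<'E'
from h import *
s=get_state();print(s["eef_pos"],s["force"]);E=T("wrist",s)
p,d=grab_frame("wrist")
for u in[(280,115),(280,235),(280,225),(280,215)]:
    print(u,depthpt("wrist",u,d[u[1],u[0]],E).round(4))
E
```

```text
[0.54468904 0.24459831 0.10626224] [-1.11931002 -0.8921891   3.26924601]
(280, 115) [0.5603 0.1697 0.127 ]
(280, 235) [0.5464 0.2313 0.1176]
(280, 225) [0.5477 0.2256 0.1176]
(280, 215) [0.549  0.2198 0.1184]
```

{"fn": "play_rows", "kwargs": {
  "targets": [
    [0, 0, 0, 0, 0, 0.01, 0],
    [0, 0, 0, 0, 0, 0.02, 0],
    [0, 0, 0, 0, 0, 0.03, 0],
    [0, 0, 0, 0, 0.02, 0.04, 0.4],
    [0, 0, 0, 0, 0.02, 0.04, 1],
    [0, 0, 0, 0, 0.0, 0.0, 1],
    [0, 0, 0, 0, 0.0, 0.0, 1]
  ]
}}

```text
t: 6.98
eef_pos: [0.5427, 0.285, 0.2502]
ee_rot: [-3.136, 0.006, -1.348]
force: [0.1, -0.0, -1.3]
width: 0.0349
```

```bash
python3 - <<'E'
from h import *
s=get_state();p,d=grab_frame("wrist");cv2.imwrite("pics/w6.png",cv2.resize(p[0:290,180:400],None,fx=2,fy=2,interpolation=cv2.INTER_CUBIC));np.save("pics/w6.npy",d)
np.save("pics/w6E.npy",T("wrist",s));print(s["eef_pos"],s["ee_rot"],s["width"])
E
```

```text
[0.54274235 0.28497783 0.25015895] [-3.13646522  0.00595981 -1.34836788] 0.03493872411203698
```

View pics/w6.png

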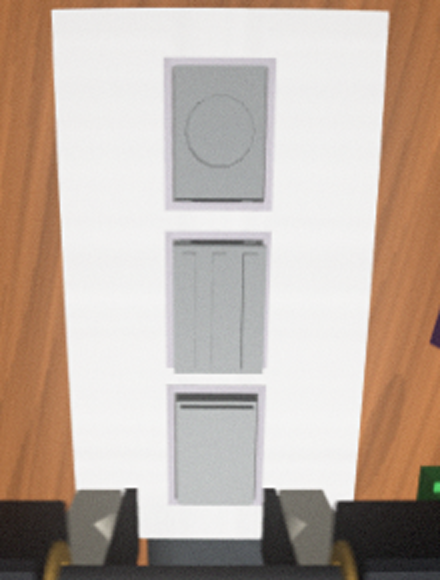

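```bash
python3 - <<'E'
from h import *
E=np.load("pics/w6E.npy");d=np.load("pics/w6.npy")
f=lambda x,y:(180+x/2,y/2)
for q in[(219,310),(219,290),(219,340),(219,130),(216,450),(100,200),(340,200)]:
    u=f(*q);print(q,depthpt("wrist",u,d[int(u[1]),int(u[0])],E).round(4))
w=np.array([atz("wrist",f(*q),.147,E) for q in[(173,242),(265,242),(262,374),(174,374)]]);print(w.round(4),w.mean(0),[np.linalg.norm(w[i]-w[i-1]).round(4) for i in range(4)])
a=w[0]-w[1]+w[3]-w[2];print(np.degrees(np.arctan2(a[1],a[0])))
Et=np.linalg.inv(np.array(camera_params("wrist")["hand_eye"]))
for q in[(130,494),(270,494),(100,494),(300,494),(130,520),(268,520)]:
    u=f(*q);print("finger",depthpt("wrist",u,d[int(u[1]),int(u[0])],Et).round(4))
E
```

```text
(219, 310) [0.5432 0.2424 0.1521]
(219, 290) [0.5452 0.2341 0.1531]
(219, 340) [0.5403 0.255  0.1525]
(219, 130) [0.5597 0.1691 0.1268]
(216, 450) [0.5273 0.3138 0.1272]
(100, 200) [0.6075 0.2094 0.1111]
(340, 200) [0.4972 0.1843 0.1114]
[[0.5684 0.2193 0.147 ]
 [0.5305 0.2107 0.147 ]
 [0.5176 0.2667 0.147 ]
 [0.556  0.2754 0.147 ]] [0.54315027 0.24303587 0.147     ] [np.float64(0.0574), np.float64(0.0389), np.float64(0.0574), np.float64(0.0394)]
12.790412067644374
finger [ 0.0084 -0.0175 -0.0164]
finger [ 0.0088  0.0198 -0.0173]
finger [ 0.0098 -0.025  -0.0195]
finger [ 0.0096  0.0275 -0.0193]
finger [ 0.0056 -0.0166 -0.0262]
finger [ 0.0053  0.0185 -0.0257]
```

{"fn": "play_rows", "kwargs": {
  "targets": [
    [-0.007, 0.0037, 0, 0, -0.042, 0, 1],
    [0, 0, 0, 0, 0, -0.035, 1],
    [0, 0, 0, 0, 0, -0.03, 1],
    [0, 0, 0, 0, 0, 0, 1],
    [0, 0, 0, 0, 0, 0, 1]
  ]
}}

```text
t: 7.65
eef_pos: [0.542, 0.2392, 0.1815]
ee_rot: [3.138, -0.003, -1.35]
force: [0.0, -0.7, 0.7]
width: 0.0857
```

{"fn": "play_rows", "kwargs": {
  "targets": [
    [0, 0, 0, 0.001, 0.004, -0.03, 1],
    [0, 0, 0, 0, 0, -0.025, 1],
    [0, 0, 0, 0, 0, -0.01, 1],
    [0, 0, 0, 0, 0, 0, 1]
  ]
}}

```text
t: 8.15
eef_pos: [0.5458, 0.2452, 0.1202]
ee_rot: [-3.138, -0.0, -1.349]
force: [-0.2, 1.7, 1.2]
width: 0.0877
```

{"fn": "play_rows", "kwargs": {
  "targets": [
    [0, 0, 0, -0.0025, -0.002, -0.009, 1],
    [0, 0, 0, 0, 0, -0.005, 1],
    [0, 0, 0, 0, 0, 0, 1]
  ]
}}

```text
t: 8.52
eef_pos: [0.5442, 0.2439, 0.1077]
ee_rot: [-3.135, 0.001, -1.348]
force: [-0.0, 0.3, -0.6]
width: 0.0877
```

```bash
python3 - <<'E'
from h import *
s=get_state();print(s["eef_pos"],s["force"],s["ee_rot"]);E=T("wrist",s)
p,d=grab_frame("wrist");cv2.imwrite("pics/w7.png",p)
p,d=grab_frame("scene");cv2.imwrite("pics/s7.png",cv2.resize(p[170:290,310:450],None,fx=5,fy=5,interpolation=cv2.INTER_CUBIC))
E
```

```text
[0.54417667 0.24393651 0.10769403] [-0.01906161  0.31114955 -0.6156499 ] [-3.13512430e+00  1.21972722e-03 -1.34840066e+00]
```

View pics/w7.png

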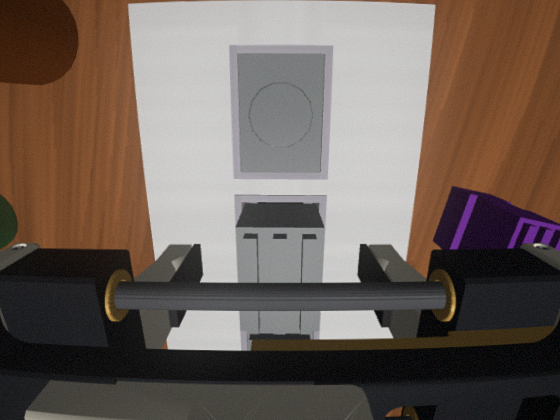

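View pics/s7.png

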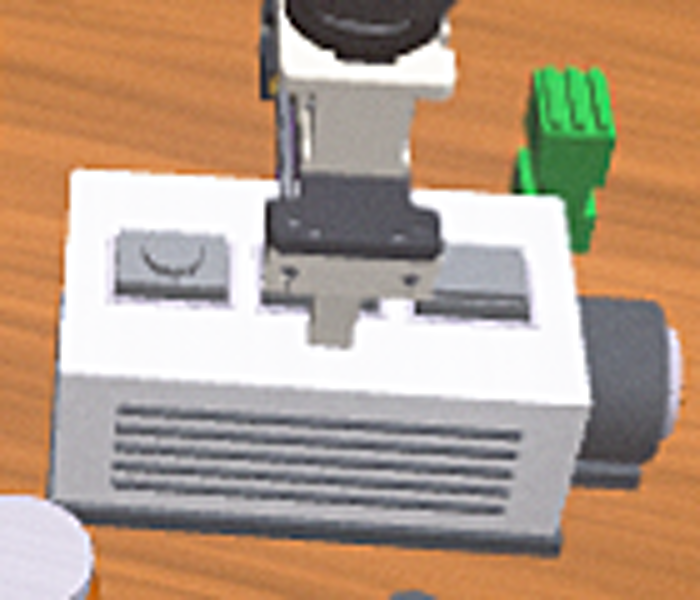

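{"fn": "play_rows", "kwargs": {
  "targets": [
    [-0.0014, 0.0063, 0, -0.001, -0.001, -0.004, 1],
    [0, 0, 0, 0, 0, 0, 0],
    [0, 0, 0, 0, 0, 0, 0],
    [0, 0, 0, 0, 0, 0, 0],
    [0, 0, 0, 0, 0, 0, 0],
    [0, 0, 0, 0, 0, 0, 0],
    [0, 0, 0, 0, 0, 0, 0]
  ],
  "grip_force": 30
}}

```text
t: 9.5
eef_pos: [0.5436, 0.2432, 0.1042]
ee_rot: [-3.141, 0.002, -1.348]
force: [0.3, 0.5, -0.3]
width: 0.0399
```

{"fn": "play_rows", "kwargs": {
  "targets": [
    [0, 0, 0, 0, 0, 0.008, 0],
    [0, 0, 0, 0, 0, 0.015, 0],
    [0, 0, 0, 0, 0, 0.015, 0],
    [0, 0, 0, 0, 0, 0.015, 0],
    [0, 0, 0, 0, 0, 0, 0]
  ]
}}

```text
t: 10.12
eef_pos: [0.5435, 0.2432, 0.1616]
ee_rot: [-3.141, 0.002, -1.348]
force: [0.3, 0.0, -3.1]
width: 0.0398
```

{"fn": "play_rows", "kwargs": {
  "targets": [
    [0, 0, 0, 0, 0, 0.02, 0],
    [0, 0, 0, 0, 0, 0.02, 0],
    [0, 0, 0, 0, 0, 0.015, 0],
    [0, 0, 0, 0, 0, 0, 0]
  ]
}}

```text
t: 10.62
eef_pos: [0.5421, 0.2425, 0.217]
ee_rot: [3.14, 0.002, -1.349]
force: [-0.8, 1.3, -3.0]
width: 0.0393
```

```bash
python3 - <<'E'
from h import *
s=get_state();print(s["eef_pos"],s["force"],s["ee_rot"])
p,d=grab_frame("scene");cv2.imwrite("pics/s8.png",p);np.save("pics/s8.npy",d)
cv2.imwrite("pics/s8p.png",cv2.resize(p[165:250,140:270],None,fx=6,fy=6,interpolation=cv2.INTER_CUBIC))
p=cv2.imread("pics/top0.png");cv2.imwrite("pics/t8p.png",cv2.resize(p[170:310,305:465],None,fx=4.2,fy=4.2,interpolation=cv2.INTER_CUBIC))
E
```

```text
[0.5420828  0.24254505 0.21703113] [-0.84320598  1.27034514 -3.04596741] [ 3.14005258e+00  1.99945199e-03 -1.34899636e+00]
```

View pics/s8.png

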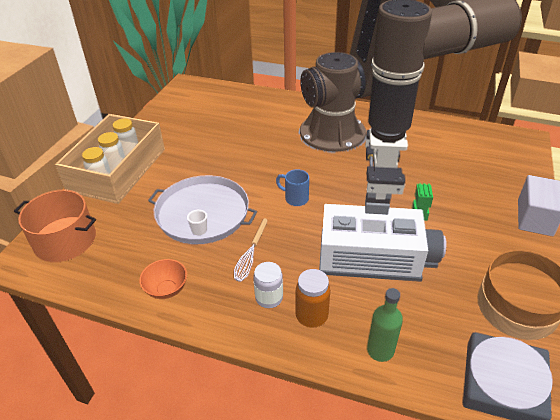

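View pics/s8p.png

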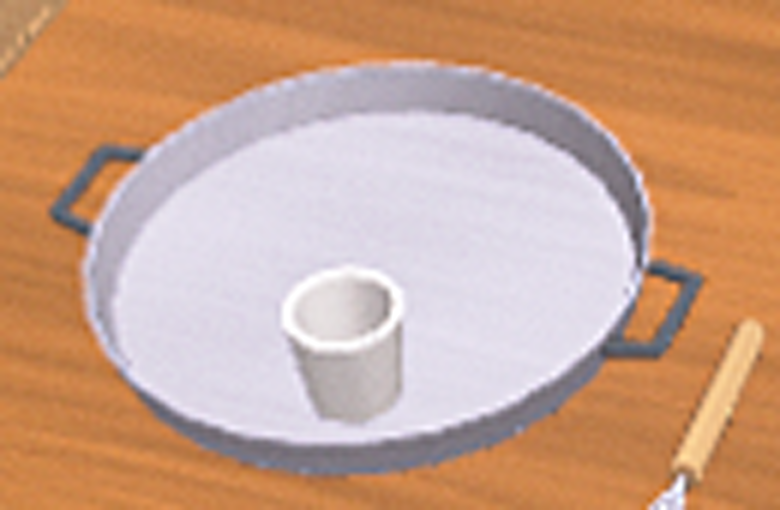

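View pics/t8p.png

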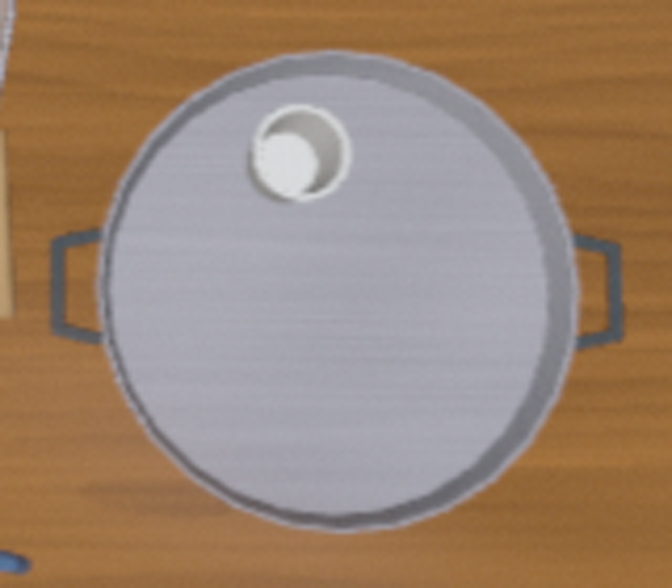

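```bash
python3 - <<'E'
from h import *
Et=T("top");Es=T("scene");f=lambda x,y:(305+x/4.2,170+y/4.2);g=lambda x,y:(140+x/6,165+y/6)
print("pan top",np.mean([atz("top",f(*q),.03,Et) for q in[(98,286),(579,292),(338,50),(338,531)]],0))
print("pan scene",np.mean([atz("scene",g(*q),.03,Es) for q in[(85,270),(652,235),(370,62),(355,472)]],0))
print("cup",atz("top",f(302,153),.059,Et),atz("scene",g(343,310),.059,Es),tri([ray("top",f(302,153),Et),ray("scene",g(343,310),Es)]))
d=np.load("pics/s8.npy")
for q in[(300,200),(400,200),(500,250)]:
  u=g(*q);print("floor",depthpt("scene",u,d[int(u[1]),int(u[0])],Es).round(4))
E
```

```text
pan top [ 0.52313953 -0.26618368  0.03      ]
pan scene [ 0.53808804 -0.25868611  0.03      ]
cup [ 0.59738175 -0.24009271  0.059     ] [ 0.60572866 -0.23431958  0.059     ] (array([ 0.59816049, -0.24057831,  0.05067024]), [np.float64(0.0012847337078392758), np.float64(0.0012847337078393103)])
floor [ 0.4825 -0.3266 -0.0006]
floor [ 0.4734 -0.2733  0.0059]
floor [ 0.4903 -0.2108  0.0032]
```

{"fn": "play_rows", "kwargs": {
  "targets": [
    [0, 0, 0, -0.003, -0.02, 0, 0],
    [0, 0, 0, -0.005, -0.035, 0, 0],
    [0, 0, 0, -0.006, -0.045, 0, 0],
    [0, 0, 0, -0.006, -0.048, 0, 0],
    [0, 0, 0, -0.006, -0.048, 0, 0],
    [0, 0, 0, -0.006, -0.048, 0, 0],
    [0, 0, 0, -0.006, -0.048, 0, 0],
    [0, 0, 0, -0.006, -0.048, 0, 0],
    [0, 0, 0, -0.006, -0.048, 0, 0],
    [0, 0, 0, -0.005, -0.04, 0, 0],
    [0, 0, 0, -0.005, -0.03, 0, 0],
    [0, 0, 0, 0, -0.015, 0, 0]
  ]
}}

```text
t: 12.18
eef_pos: [0.4661, -0.2512, 0.2054]
ee_rot: [3.123, 0.002, -1.35]
force: [0.9, 0.0, -2.4]
width: 0.0399
```

{"fn": "play_rows", "kwargs": {
  "targets": [
    [0.004, -0.018, 0, 0.013, -0.022, 0, 0],
    [0, 0, 0, 0, 0, -0.03, 0],
    [0, 0, 0, 0, 0, -0.03, 0],
    [0, 0, 0, 0, 0, -0.03, 0],
    [0, 0, 0, 0, 0, -0.005, 0],
    [0, 0, 0, 0, 0, 0, 0]
  ]
}}

```text
t: 12.92
eef_pos: [0.4768, -0.2752, 0.1065]
ee_rot: [3.14, 0.003, -1.352]
force: [0.0, 1.0, -2.1]
width: 0.0401
```

```bash
python3 - <<'E'
from h import *
s=get_state();print(s["eef_pos"],s["force"],s["ee_rot"])
p,d=grab_frame("scene");
cv2.imwrite("pics/s9.png",cv2.resize(p[80:250,130:290],None,fx=3.5,fy=3.5,interpolation=cv2.INTER_CUBIC))
p,d=grab_frame("wrist");cv2.imwrite("pics/w9.png",p)
E
```

```text
[ 0.47683442 -0.27519876  0.10653241] [ 0.00388561  1.02928014 -2.12039668] [ 3.13977596e+00  3.04557291e-03 -1.35215319e+00]
```

View pics/s9.png

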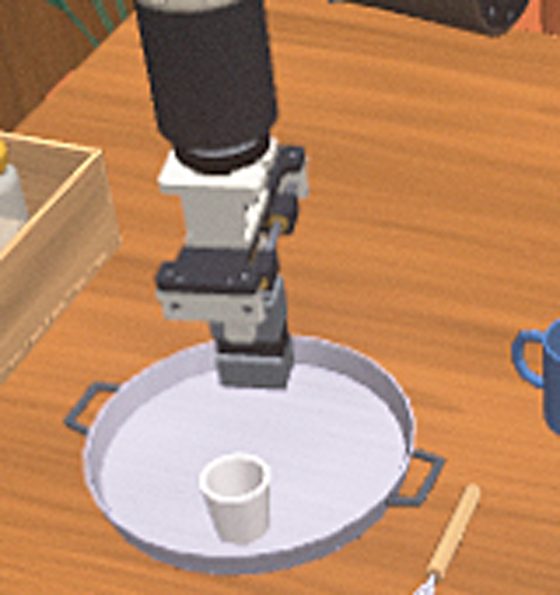

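View pics/w9.png

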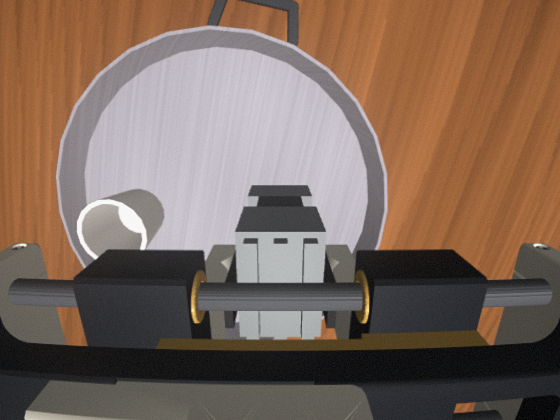

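{"fn": "play_rows", "kwargs": {
  "targets": [
    [0, 0, 0, 0, 0, -0.02, 0],
    [0, 0, 0, 0, 0, -0.016, 0],
    [0, 0, 0, 0, 0, -0.008, 0],
    [0, 0, 0, 0, 0, -0.002, 0],
    [0, 0, 0, 0, 0, 0, 0]
  ]
}}

```text
t: 13.65
eef_pos: [0.4804, -0.2759, 0.0639]
ee_rot: [-3.136, -0.001, -1.351]
force: [0.1, 0.2, -2.4]
width: 0.04
```

{"fn": "play_rows", "kwargs": {
  "targets": [
    [-0.001, 0.005, 0, 0, 0, -0.004, 0],
    [0, 0, 0, 0, 0, -0.003, 0],
    [0, 0, 0, 0, 0, -0.002, 0],
    [0, 0, 0, 0, 0, 0, 0]
  ]
}}

```text
t: 14.15
eef_pos: [0.481, -0.2761, 0.0551]
ee_rot: [-3.14, -0.002, -1.351]
force: [-0.6, 1.1, -2.1]
width: 0.0398
```

{"fn": "play_rows", "kwargs": {
  "targets": [
    [0, 0, 0, 0, 0, -0.0015, 0],
    [0, 0, 0, 0, 0, -0.001, 0],
    [0, 0, 0, 0, 0, 0, 0]
  ]
}}

```text
t: 14.52
eef_pos: [0.481, -0.2761, 0.0526]
ee_rot: [-3.14, -0.002, -1.351]
force: [0.1, -0.2, -2.1]
width: 0.0401
```

{"fn": "play_rows", "kwargs": {
  "targets": [
    [0, 0, 0, 0, 0, -0.001, 0],
    [0, 0, 0, 0, 0, 0, 0]
  ]
}}

```text
t: 14.78
eef_pos: [0.4814, -0.2764, 0.0523]
ee_rot: [-3.139, -0.002, -1.35]
force: [0.5, 0.2, -2.4]
width: 0.0397
```

{"fn": "play_rows", "kwargs": {
  "targets": [
    [0, 0, 0, 0, 0, -0.0015, 0],
    [0, 0, 0, 0, 0, 0, 0]
  ]
}}

```text
t: 15.02
eef_pos: [0.4819, -0.2766, 0.0522]
ee_rot: [-3.138, -0.003, -1.35]
force: [0.1, -0.4, -3.2]
width: 0.0399
```

{"fn": "play_rows", "kwargs": {
  "targets": [
    [0, 0, 0, -0.001, 0, -0.0025, 0],
    [0, 0, 0, 0, 0, 0, 0]
  ]
}}

```text
t: 15.28
eef_pos: [0.4827, -0.277, 0.0522]
ee_rot: [-3.135, -0.006, -1.348]
force: [-0.3, 0.1, -2.0]
width: 0.04
```

```bash
python3 - <<'E'
from h import *
s=get_state();print(s["eef_pos"],s["force"],s["moment"],s["ee_rot"]);E=T("wrist",s)
p,d=grab_frame("wrist")
for u in[(280,230),(280,250),(280,255),(200,150),(300,130)]: print(u,depthpt("wrist",u,d[u[1],u[0]],E).round(4))
cv2.imwrite("pics/w10.png",p)
p,d=grab_frame("scene");
cv2.imwrite("pics/s10.png",cv2.resize(p[130:250,150:270],None,fx=5,fy=5,interpolation=cv2.INTER_CUBIC))
E
```

```text
[ 0.48265133 -0.2769718   0.05221508] [-0.29302172  0.12572883 -1.96875507] [ 0.16516885 -0.00239355 -0.01300421] [-3.13514547 -0.00558668 -1.34844608]
(280, 230) [ 0.4873 -0.3044  0.0941]
(280, 250) [ 0.4859 -0.298   0.1009]
(280, 255) [ 0.4854 -0.296   0.1014]
(200, 150) [ 0.5475 -0.3165  0.0052]
(300, 130) [ 0.483  -0.3447  0.0047]
```

View pics/s10.png

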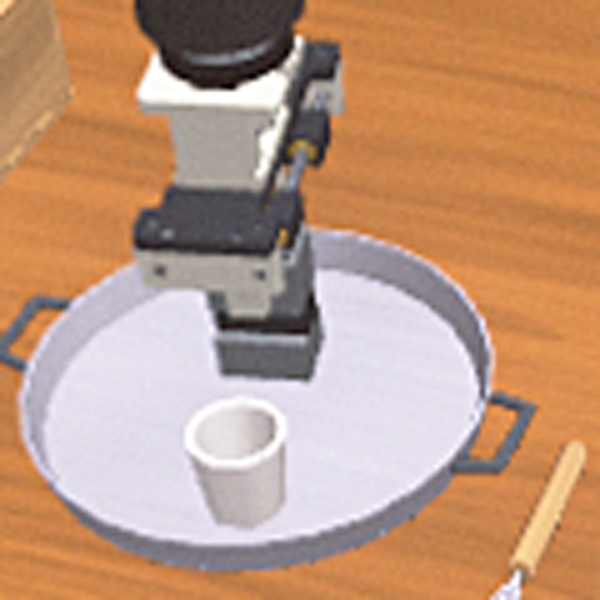

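View pics/w10.png

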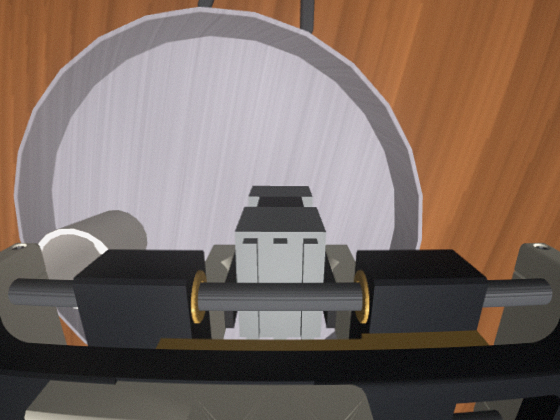

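{"fn": "play_rows", "kwargs": {
  "targets": [
    [0.004, 0.0075, 0, 0, 0, 0.001, 0],
    [0, 0, 0, 0, 0, -0.0005, 0],
    [0, 0, 0, 0, 0, -0.0005, 0]
  ]
}}

```text
t: 15.75
eef_pos: [0.4825, -0.2771, 0.052]
ee_rot: [3.14, 0.001, -1.348]
force: [-3.3, 3.2, 11.9]
width: 0.0396
```

{"fn": "play_rows", "kwargs": {
  "targets": [
    [0, 0, 0, 0, 0, 0, 0],
    [0, 0, 0, 0, 0, 0, 0.5],
    [0, 0, 0, 0, 0, 0, 0.75],
    [0, 0, 0, 0, 0, 0, 0.75],
    [0, 0, 0, 0, 0, 0, 0.75]
  ]
}}

```text
t: 16.38
eef_pos: [0.4827, -0.2773, 0.0517]
ee_rot: [3.14, 0.0, -1.348]
force: [0.8, -0.3, -0.6]
width: 0.0642
```

Released; the load is off. Retreat straight up.

{"fn": "play_rows", "kwargs": {
  "targets": [
    [0, 0, 0, 0, 0, 0.015, 0.75],
    [0, 0, 0, 0, 0, 0.03, 0.75],
    [0, 0, 0, 0, 0, 0.04, 0.75],
    [0, 0, 0, 0, 0, 0.05, 0.75],
    [0, 0, 0, 0, 0, 0.03, 0.75],
    [0, 0, 0, 0, 0.04, 0.0, 0.75],
    [0, 0, 0, 0, 0.05, 0.0, 0.75],
    [0, 0, 0, 0, 0.05, 0.0, 0.75],
    [0, 0, 0, 0, 0.02, 0.0, 0.75],
    [0, 0, 0, 0, 0, 0.0, 0.75]
  ]
}}

```text
t: 17.62
eef_pos: [0.482, -0.1139, 0.2336]
ee_rot: [-3.133, -0.003, -1.349]
force: [0.6, 0.5, 0.6]
width: 0.0657
```

```bash
python3 - <<'E'
from h import *
s=get_state();print(s["eef_pos"],s["force"],s["qd"].round(3))
for n in("scene","top"):
    p,d=grab_frame(n);cv2.imwrite(f"pics/{n}11.png",p)
p,d=grab_frame("wrist");cv2.imwrite("pics/w11.png",p)
E
```

```text
[ 0.48202927 -0.1139075   0.23359988] [0.55527149 0.51398754 0.63026844] [-0.001 -0.012  0.006  0.004 -0.009  0.007]
```

View pics/scene11.png

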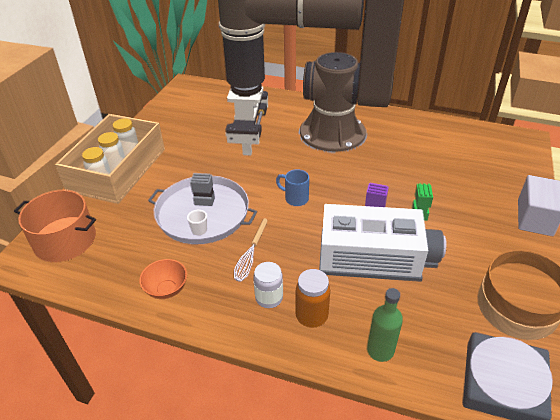

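View pics/top11.png

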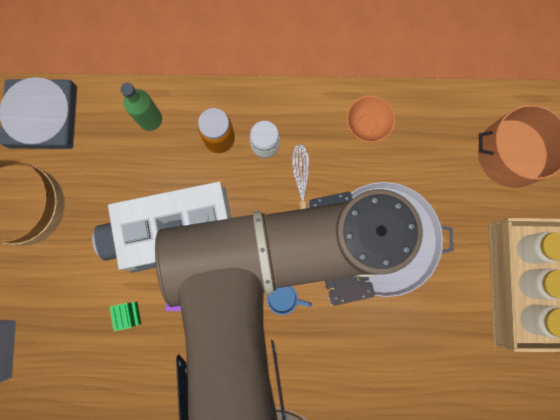

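View pics/w11.png

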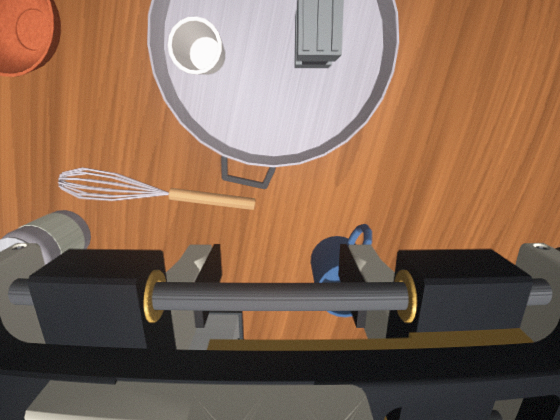

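Scene picture: the cartridge stands upright in the pan at about (202,188), the middle bay at (374,226) is empty, and the other two caps, at (344,222) and (404,226), are unchanged. The cup (198,222), mug, whisk, can and jar are where they were.

```bash
python3 - <<'E'
from station import *
print(job_done())
E
```

```text
the job is handed in; nothing more can be done
None
```

The ribbed cartridge was in the middle bay. I pushed it in about 9 mm with the closed fingers until the latch let go, and its cap then stood at about 0.1525 m. I gripped it across its 40 mm sides, lifted it out and carried it upright. I set it on the pan floor, let go and moved clear at about 17.6 s.

**Last checks:**
- **Cartridge:** it stands upright in the pan, clear of the cup.
- **Other cartridges:** both are still seated in their bays; their caps measured about 0.127 m high after the push.
- **Bystanders:** none looked moved in the last pictures.
- **Robot:** the force on the tool is near zero, and it is touching nothing.

**What disagreed or was off:**
- **Fingertips:** they were about 13 mm behind the TCP, not 11 mm ahead as the text says. The wrist depth and the first contact both showed this, so I used the measured value.
- **Scene camera:** its positions differed from the other two cameras by up to about 15 mm, so I relied on the wrist and top views.
- **Push depth:** the 9 mm was slightly more than the 7 to 8 mm advised, and the force stayed at about 4 N.
- **Set-down force:** a short force of about 12 N showed just before release, while I was levelling the cartridge on the pan floor. I eased it off before opening the fingers.

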